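# Stop the dust extractor with its bar switch

### The job

Sanding is finished: stop the dust extractor by pressing its long red bar switch all the way down, near the middle so that both ends go down evenly; it stays down by itself, so then let go of it. Do not press the yellow bar, which works the clamps, and do not push the sander or the foam offcut about.

Things in the scene. Friction and masses are not known exactly. Their poses are not given: they have to be found in the camera images.
- stop_bar: Red bar, 300 x 44 x 18 mm, level on a grey base plate (330 x 90 mm, fixed; connection box beyond the bar's +x end). Origin: centre of its top face, 75 mm above the table; x along the bar, y across, z up. Sinks 15 mm to its stop at about 12 N, no spring, stays where left. Rocks lengthwise, and stays crooked, if pushed over 50 mm from its middle, or at 25 N on the stop over 24 mm from it
- clamp_bar: The yellow clamp bar, not to be pressed: same shape, size, base, mechanism and frame as the red bar. Either bar may be the left or the right one; each points ahead, turned by up to about 0.45 rad
- sander: An air sander lying on its disc: red-brown disc of 150 mm diameter, black round head 92 mm high, metal handle reaching 175 mm from the centre along its x axis. About 0.9 kg, loose, near the right edge. Origin: centre of the disc's underside, on the table
- foam: A pale yellow foam offcut, 60 x 40 x 35 mm (x, y, z), light and loose, lying between the two bars. Origin: centre of its underside

How it is judged (in metres and radians):
At the end, for the whole second after the job is handed in: The red bar is down (its top at most 64 mm above the table, that is at least 11 of its 15 mm) and level to 0.04 rad (12 mm between its ends); the yellow bar is still up and level (within 4 mm and 0.03 rad); the sander and the foam offcut are within 30 mm of where they lay (height (world z) of stop_bar below 0.064 m and angle between stop_bar's own z axis and vertical below 0.04 rad and height (world z) of clamp_bar above 0.071 m and angle between clamp_bar's own z axis and vertical below 0.03 rad and distance of each of sander, foam from where it was at the start of the episode below 0.03 m); the robot touches nothing.
It fails at once if one end of the red bar dips well below the other (bar tilted by more than 0.06 rad, 18 mm between its ends) (angle between stop_bar's own z axis and vertical above 0.06 rad).
It fails at once if the yellow bar is pushed down (more than 4 mm) or rocked (more than 0.03 rad) (distance of clamp_bar from where it was at the start of the episode above 0.004 m or angle between clamp_bar's own z axis and vertical above 0.03 rad).
It fails at once if the sander or the foam offcut is shifted by more than 30 mm (distance of any of sander, foam from where it was at the start of the episode above 0.03 m).
It also fails if it takes over 26 s, if anything falls off the work surface, if the arm or the gripper's body presses on something with over 40 N, if the wrist force passes 120 N, or if a joint passes its speed limit or range.

### The arm

A 6-joint arm with a two-finger parallel gripper is mounted at the origin on the work surface. World frame = base frame: x ahead of the robot, y to its left, z up, the work surface at z = 0. Lengths are in mm, angles in degrees, forces in N, time in s.
With the tool pointing down it reaches from about 300 to 850 mm from the base axis. Payload 5.4 kg.
Tool frame: the origin (TCP) lies on the centre line of the jaws, within the pads' length; the fingertips stand 8 mm ahead of it and the grasp point (between the pads) lies 11 mm behind it; z points along the fingers, x is the direction in which the jaws open and shut, and the axes are right-handed (so a half turn about z gives the same grasp; the last joint's range is limited). The gripper opens to 85 mm and grips with 20 to 120 N. Pads are 22 mm wide; open, the fingers measure 114 mm over their backs; the gripper's body (76 mm by 85 mm) begins 54 mm behind the grasp point. The pads swing forward as they close: fully open they stand 13 mm farther back than shut.
Start: joints at [59.696, 9.076, 91.501, -0, 79.423, -12.038], TCP at [180.23, 546.007, 239.299] pointing down, gripper open.
Joint ranges: [-166.64, 166.64], [-54.1, 131.32], [10.49, 154.53], [-73.88, 253.88], [9.74, 151.15], [-171.62, 171.62]. Speed limits (degrees/s): [147.25, 147.25, 180, 180, 180, 180].

### API

Orientations are given as [roll, pitch, yaw] about the fixed x, y, z axes, in that order (R = Rz(yaw) Ry(pitch) Rx(roll)).
In Python, from workcell import state, camera, job_done gives the robot as it stands. The module is installed in compiled form; this text tells all that it offers.
- The arm moves only by the shell command python3 -m crank 'ROWS' [FORCE]. ROWS is JSON, a list of rows, each a list of 7 numbers: the shift along the tool's x, y, z in m, then the turn, a rotation vector about the tool's x, y, z in degrees, then the finger opening in m, from 0 to 0.0854. In form: [[tx, ty, tz, ax, ay, az, jaw], ...]. A call has 1 to 20 rows; each row shifts and turns the commanded pose from where the row before left it, along the tool's axes as they then stand; what a row does not reach is not made up. A row lasts 1/12 s, in which the tool goes at most 41.7 mm and 7.16 degrees, less where a joint would pass 70% of its speed; a pose out of reach is approached as far as the arm can. A call with a gripper value outside its range is refused whole. The fingers move at their own pace and stop on an object; FORCE is the grip in N (left out, the last holds). Time passes only in rows, so rows that do not move let the fingers close. It gives the time, the measured TCP pose, the force and the opening at its end, in the units of the state.
- state(): the state, without advancing time (a new reading comes with each control period).
- camera(name): name is "scene" or "top"; returns a dict with "color" (480x640x3 uint8, blue, green, red), "fx", "fy", "cx", "cy" (pixels), "distortion" ([k1, k2, p1, p2, k3] as OpenCV has them; the pictures are not rectified), "R" (3x3) and "t" (3): a world point X has camera coordinates R X + t. Camera axes: x right, y down, z forward; pixel columns grow to the right and rows downward; lengths in mm; the calibration is good to about 2 mm. A picture is of the moment at which its call begins. There is no depth.
- job_done(): hands the job in, once; it reports no verdict.
The state is a dict: "t": time; "joints": joint angles; "qd": joint speeds; "tau": joint torques, N m; "position": TCP position; "eef_rot": TCP orientation; "wrist_force": force on the tool from outside, world axes, zero at the start; "torque": the same for the moment, N m; "gripper_width": finger opening in mm.
Only numpy, scipy, OpenCV 4.12 (cv2) and the standard library are available. Lean on these libraries where they do the work, as an engineer would, in place of code of your own. Each camera call takes 0.05 s, during which the arm holds its last target.

## Working session

There is one attempt and no reset: what is moved stays moved. The work goes in short steps, Python scripts to look and compute and a shell command to move; the robot and the scene stay as the last step left them, time stands still between calls to the robot, and variables do not carry over. Pictures are saved under pics/ and viewed, and the job is handed in when it is done.

```bash
mkdir -p pics; python3 - <<'E'
from workcell import state,camera
import cv2,numpy as np,pickle
s=state();print({k:np.round(s[k],2) for k in('t','position','eef_rot','wrist_force','gripper_width')})
d={n:camera(n) for n in('scene','top')}
pickle.dump(d,open('c0.pkl','wb'))
for n in d: cv2.imwrite(f'pics/{n}0.png',d[n]['color'])
E
```

```text
{'t': np.float64(0.0), 'position': array([179.96, 545.5 , 238.32]), 'eef_rot': array([-1.7998e+02,  1.1000e-01,  7.1730e+01]), 'wrist_force': array([ 0.98, -0.27,  0.38]), 'gripper_width': np.float64(85.22)}
```

View pics/scene0.png

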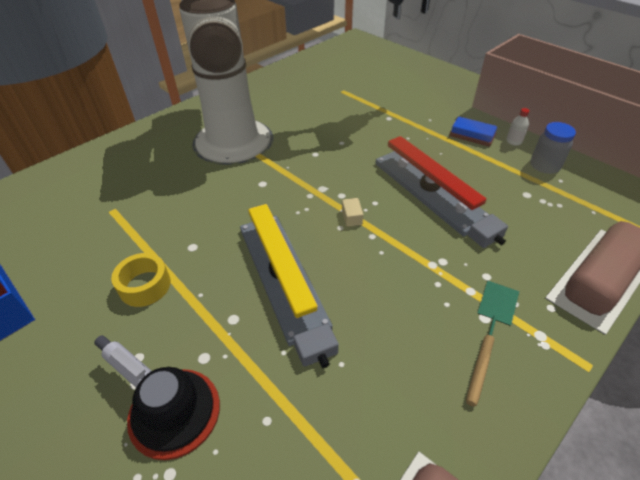

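View pics/top0.png

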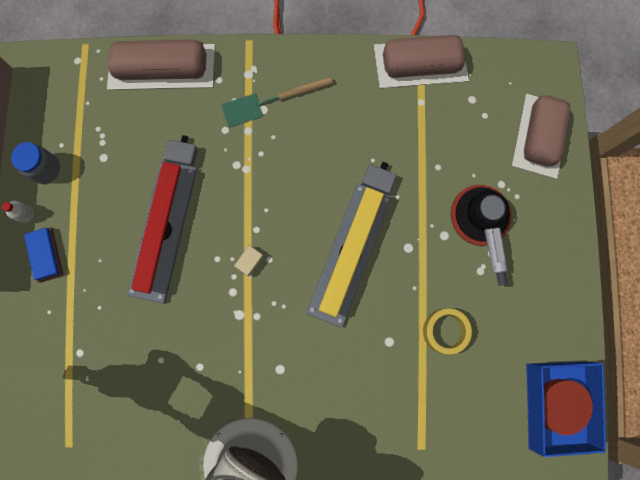

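The top view shows the red bar on the left, running from about (143,292) to (172,165). The yellow bar is on the right, around (350,252), the foam is at (249,261) and the sander at (482,215). Next I'll measure the red bar's top face in both views.

```bash
cat > h.py <<'E'
import cv2,numpy as np
def ray(c,px,z):
    K=np.array([[c['fx'],0,c['cx']],[0,c['fy'],c['cy']],[0,0,1]])
    u=cv2.undistortPoints(np.array(px,float).reshape(-1,1,2),K,np.array(c['distortion'],float)).reshape(-1,2)
    R=np.array(c['R']);t=np.array(c['t']).ravel()
    d=np.c_[u,np.ones(len(u))]@R; o=-R.T@t
    return o+d*((z-o[2])/d[:,2])[:,None]
def bar(c,roi,col,z=75):
    im=c['color'];hsv=cv2.cvtColor(im,cv2.COLOR_BGR2HSV)
    if col=='red': m=((hsv[...,0]<6)|(hsv[...,0]>174))&(hsv[...,1]>190)&(hsv[...,2]>80)
    else: m=(abs(hsv[...,0].astype(int)-26)<6)&(hsv[...,1]>190)&(hsv[...,2]>120)
    m=m.astype(np.uint8);x0,y0,x1,y1=roi;k=np.zeros_like(m);k[y0:y1,x0:x1]=1;m*=k
    cs,_=cv2.findContours(m,cv2.RETR_EXTERNAL,cv2.CHAIN_APPROX_NONE)
    q=max(cs,key=cv2.contourArea).reshape(-1,2)
    w=ray(c,q,z)[:,:2].astype(np.float32)
    return q,w,cv2.minAreaRect(w)
E
python3 - <<'E'
import pickle,numpy as np,cv2
from h import *
d=pickle.load(open('c0.pkl','rb'))
for n,col,roi in[('top','red',(110,140,215,310)),('scene','red',(370,125,510,250)),('top','yel',(300,150,400,335)),('scene','yel',(230,195,340,365))]:
    q,w,r=bar(d[n],roi,col)
    print(n,col,q.min(0),q.max(0),np.round(r[0],1),np.round(r[1],1),round(r[2],1));print(np.round(cv2.boxPoints(r),0).tolist())
print(np.round(ray(d['top'],[[249,256]],35)))
for n in d: print(n,np.round(-np.array(d[n]['R']).T@np.array(d[n]['t']).ravel()))
E
```

```text
top red [133 163] [179 292] [536.4 211.1] [ 41.3 294.6] 78.5
[[388.0, 220.0], [677.0, 161.0], [685.0, 202.0], [396.0, 261.0]]
scene red [417 153] [484 205] [579.2 198.7] [ 38.7 216. ] 79.1
[[469.0, 200.0], [682.0, 159.0], [689.0, 197.0], [477.0, 238.0]]Traceback (most recent call last):
  File "<stdin>", line 5, in <module>
  File "h.py", line 14, in bar
    q=max(cs,key=cv2.contourArea).reshape(-1,2)
      ~~~^^^^^^^^^^^^^^^^^^^^^^^^
ValueError: max() iterable argument is empty
```

```bash
sed -i 's/(hsv\[...,1\]>190)&(hsv\[...,2\]>80)/(hsv[...,1]>180)\&(hsv[...,2]>60)/; s/<6)|/<9)|/; s/-26)<6)&(hsv\[...,1\]>190)/-25)<8)\&(hsv[...,1]>160)/' h.py
python3 - <<'E'
import pickle,numpy as np,cv2
from h import *
d=pickle.load(open('c0.pkl','rb'))
for n,p in[('scene',(405,148)),('scene',(440,172)),('top',(350,252)),('scene',(280,255))]:
    print(n,p,cv2.cvtColor(d[n]['color'],cv2.COLOR_BGR2HSV)[p[1],p[0]])
for n,col,roi in[('top','red',(110,140,215,310)),('scene','red',(370,125,510,250)),('top','yel',(300,150,400,335)),('scene','yel',(230,195,340,365))]:
  try:
    q,w,r=bar(d[n],roi,col)
    print(n,col,q.min(0),q.max(0),np.round(r[0],1),np.round(r[1],1),round(r[2],1));print(np.round(cv2.boxPoints(r),0).tolist())
  except Exception as e: print(e)
print(np.round(ray(d['top'],[[249,256]],35)))
E
```

```text
scene (405, 148) [  4 185 168]
scene (440, 172) [  3 193 172]
top (350, 252) [ 24 164 209]
scene (280, 255) [ 25 220 225]
top red [132 163] [179 292] [536.4 210.7] [ 43.7 295.4] 78.5
[[387.0, 219.0], [677.0, 160.0], [685.0, 203.0], [396.0, 262.0]]
scene red [391 138] [484 207] [541.9 206.4] [ 46.3 297.4] 77.6
[[392.0, 216.0], [682.0, 152.0], [692.0, 197.0], [402.0, 261.0]]
top yel [319 188] [383 315] [ 481.  -227.4] [ 43.  295.9] 68.3
[[336.0, -193.0], [611.0, -302.0], [626.0, -262.0], [352.0, -153.0]]
scene yel [249 204] [316 316] [ 485.3 -232.6] [ 44.3 304.9] 68.2
[[336.0, -196.0], [619.0, -310.0], [635.0, -269.0], [352.0, -155.0]]
[[473.   4.  35.]]
```

Both views agree: the red bar's centre is about (539, 209) and it points at about -12°. The jaws already lie nearly across the bar. I'll close the fingers and move over it at the current height.

```bash
python3 -m crank '[[-0.013,0.028,0,0,0,0,0],[-0.013,0.028,0,0,0,0,0],[-0.013,0.028,0,0,0,0,0],[-0.013,0.028,0,0,0,0,0],[-0.013,0.028,0,0,0,0,0],[-0.013,0.028,0,0,0,0,0],[-0.013,0.028,0,0,0,0,0],[-0.013,0.028,0,0,0,0,0],[-0.013,0.028,0,0,0,0,0],[-0.013,0.028,0,0,0,0,0],[-0.013,0.028,0,0,0,0,0],[-0.013,0.028,0,0,0,0,0],[-0.013,0.028,0,0,0,0,0],[-0.013,0.028,0,0,0,0,0],[-0.013,0.028,0,0,0,0,0],[-0.013,0.026,0,0,0,0,0],[0,0,0,0,0,0,0],[0,0,0,0,0,0,0]]' 30
python3 - <<'E'
from workcell import state,camera
import numpy as np,cv2
s=state();print({k:np.round(s[k],2) for k in('t','position','eef_rot','wrist_force','gripper_width')})
a=np.radians(s['eef_rot'][2]);d=np.array([539,209])-s['position'][:2]
print('tool',d@[np.cos(a),np.sin(a)],d@[np.sin(a),-np.cos(a)])
cv2.imwrite('pics/s1.png',camera('scene')['color'])
E
```

```text
t: 1.6
position: [539.0, 207.6, 238.6]
eef_rot: [-179.9, 0.0, 71.6]
wrist_force: [0.4, 0.6, 0.7]
gripper_width: -0.1
{'t': np.float64(1.6), 'position': array([538.95, 207.61, 238.61]), 'eef_rot': array([-1.7993e+02,  3.0000e-02,  7.1590e+01]), 'wrist_force': array([0.43, 0.63, 0.67]), 'gripper_width': np.float64(-0.06)}
tool 1.332201099111461 -0.39112063248361484
```

View pics/s1.png

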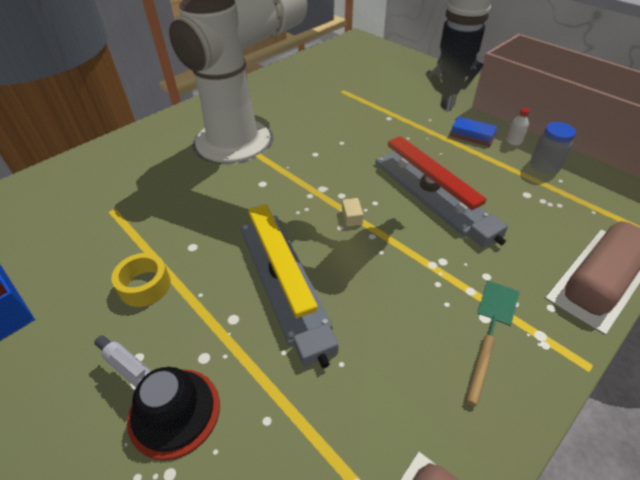

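The gripper is above the bar with its fingertips at about (448,105). I'll check that this pixel matches the reported pose.

```bash
python3 - <<'E'
import pickle
from h import *
d=pickle.load(open('c0.pkl','rb'))
print(ray(d['scene'],[[448,107]],231))
E
python3 -m crank '[[0.001,0,0.026,0,0,0,0],[0,0,0.026,0,0,0,0],[0,0,0.026,0,0,0,0],[0,0,0.026,0,0,0,0],[0,0,0.01,0,0,0,0],[0,0,0.01,0,0,0,0],[0,0,0,0,0,0,0]]'
python3 - <<'E'
from workcell import camera
import cv2
for n in('scene','top'):
  i=camera(n)['color']; i=i[100:260,340:540] if n=='scene' else i[130:320,80:280]
  cv2.imwrite(f'pics/{n}2.png',cv2.resize(i,None,fx=3,fy=3))
E
```

```text
[[537.81055059 218.05076557 231.        ]]
t: 2.23
position: [537.4, 210.1, 113.8]
eef_rot: [-179.8, 0.1, 71.8]
wrist_force: [0.3, -0.1, 0.3]
gripper_width: 0.2
```

View pics/scene2.png

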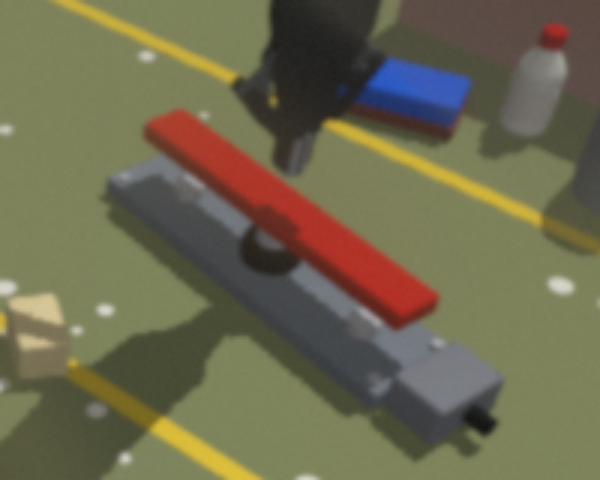

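View pics/top2.png

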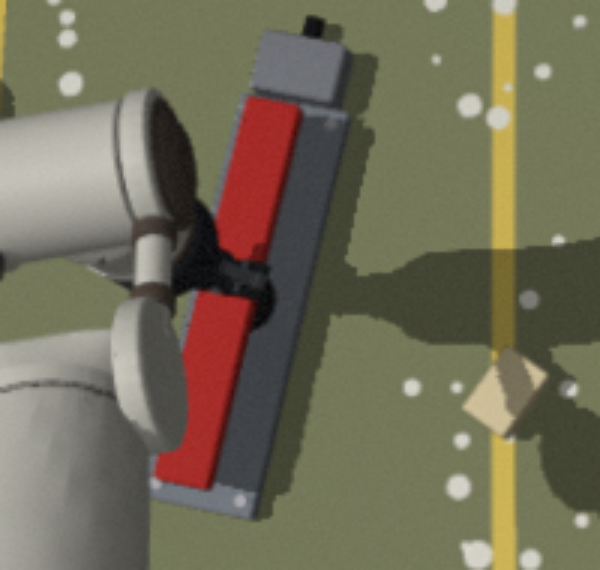

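The tip is over the middle of the bar in both views: in the top crop it is at (240,285) and the bar's centre is about (228,292). I'll lower it to just above the bar, then press.

```bash
python3 -m crank '[[0,0,0.012,0,0,0,0],[0,0,0.012,0,0,0,0],[0,0,0,0,0,0,0],[0,0,0,0,0,0,0]]'; python3 -m crank '[[0,0,0.003,0,0,0,0],[0,0,0.003,0,0,0,0],[0,0,0.003,0,0,0,0],[0,0,0.002,0,0,0,0],[0,0,0,0,0,0,0],[0,0,0,0,0,0,0]]'
```

```text
t: 2.67
position: [538.0, 209.5, 90.2]
eef_rot: [-179.9, 0.1, 71.7]
wrist_force: [0.1, 0.0, -0.7]
gripper_width: 0.1
t: 3.17
position: [539.3, 209.7, 81.3]
eef_rot: [180.0, -0.0, 71.7]
wrist_force: [-3.1, 0.2, 6.0]
gripper_width: 0.2
```

Contact came at about z = 82 to 83, as expected. I'll continue in 2 mm steps.

```bash
python3 -m crank '[[0,0,0.002,0,0,0,0],[0,0,0.002,0,0,0,0],[0,0,0.002,0,0,0,0],[0,0,0,0,0,0,0],[0,0,0,0,0,0,0]]'; python3 -m crank '[[0,0,0.002,0,0,0,0],[0,0,0.002,0,0,0,0],[0,0,0,0,0,0,0],[0,0,0,0,0,0,0]]'
python3 - <<'E'
from workcell import camera
import cv2
i=camera('scene')['color'][100:260,340:540]
cv2.imwrite('pics/s3.png',cv2.resize(i,None,fx=3,fy=3))
E
```

```text
t: 3.58
position: [539.3, 209.7, 75.8]
eef_rot: [180.0, -0.0, 71.7]
wrist_force: [-3.7, -1.6, 9.2]
gripper_width: -0.0
t: 3.92
position: [539.3, 209.7, 71.8]
eef_rot: [180.0, -0.0, 71.7]
wrist_force: [-4.8, -0.8, 9.2]
gripper_width: 0.0
```

View pics/s3.png

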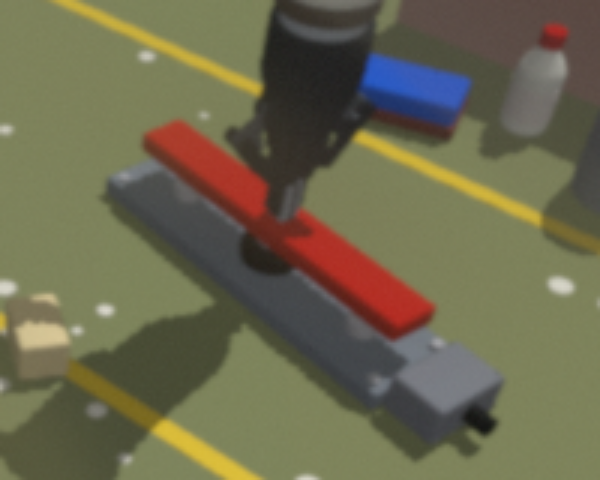

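The bar is sinking level, with the tip at its middle, crop (285,215). I'll press the last few millimetres to the stop.

```bash
python3 -m crank '[[0,0,0.002,0,0,0,0],[0,0,0.001,0,0,0,0],[0,0,0,0,0,0,0],[0,0,0,0,0,0,0]]'; python3 -m crank '[[0,0,0.001,0,0,0,0],[0,0,0,0,0,0,0],[0,0,0,0,0,0,0]]'
```

```text
t: 4.3
position: [539.3, 209.7, 68.9]
eef_rot: [180.0, -0.0, 71.7]
wrist_force: [-3.8, -1.0, 9.6]
gripper_width: 0.4
t: 4.55
position: [539.4, 209.7, 68.0]
eef_rot: [180.0, -0.0, 71.7]
wrist_force: [-3.9, -1.3, 10.1]
gripper_width: -0.1
```

```bash
python3 -m crank '[[0,0,0.001,0,0,0,0],[0,0,0,0,0,0,0],[0,0,0,0,0,0,0]]'
```

```text
t: 4.8
position: [539.4, 209.7, 67.9]
eef_rot: [180.0, 0.0, 71.8]
wrist_force: [-7.9, -2.1, 17.5]
gripper_width: 0.2
```

The force rose to 17.5 N with no further travel, so the bar is on its stop. I'll let go by moving straight up.

```bash
python3 -m crank '[[0,0,-0.004,0,0,0,0],[0,0,-0.01,0,0,0,0],[0,0,-0.02,0,0,0,0],[0,0,-0.03,0,0,0,0],[0,0,-0.03,0,0,0,0],[0,0,-0.03,0,0,0,0],[0,0,-0.03,0,0,0,0],[0,0,0,0,0,0,0],[0,0,0,0,0,0,0],[0,0,0,0,0,0,0]]'
python3 - <<'E'
from workcell import camera
import cv2,pickle,numpy as np
from h import *
d0=pickle.load(open('c0.pkl','rb'))
d={n:camera(n) for n in('scene','top')}
for z in(75,60):
  q,w,r=bar(d['scene'],(370,125,510,250),'red',z);print('red',z,np.round(r[0],1),np.round(r[1],1),round(r[2],1),np.round(cv2.boxPoints(r)).tolist())
q,w,r=bar(d['scene'],(230,195,340,365),'yel');print('yel',np.round(r[0],1),np.round(r[1],1))
df=cv2.absdiff(d['scene']['color'],d0['scene']['color']).max(2)
for nm,(x0,y0,x1,y1) in dict(sander=(90,330,225,460),foam=(338,195,368,232)).items(): print(nm,(df[y0:y1,x0:x1]>40).sum())
cv2.imwrite('pics/s4.png',d['scene']['color'])
E
```

```text
t: 5.63
position: [538.5, 209.6, 218.8]
eef_rot: [-180.0, 0.0, 71.7]
wrist_force: [0.2, -0.5, -0.2]
gripper_width: 0.0
red 75 [551.3 187. ] [ 47.9 291.6] 77.9 [[404.0, 194.0], [689.0, 133.0], [699.0, 180.0], [414.0, 241.0]]
red 60 [541.8 204.5] [ 49.  298.3] 77.9 [[391.0, 212.0], [683.0, 149.0], [693.0, 197.0], [401.0, 260.0]]
yel [ 485.6 -232.7] [ 44.3 304.4]
sander 0
foam 27
```

View pics/s4.png

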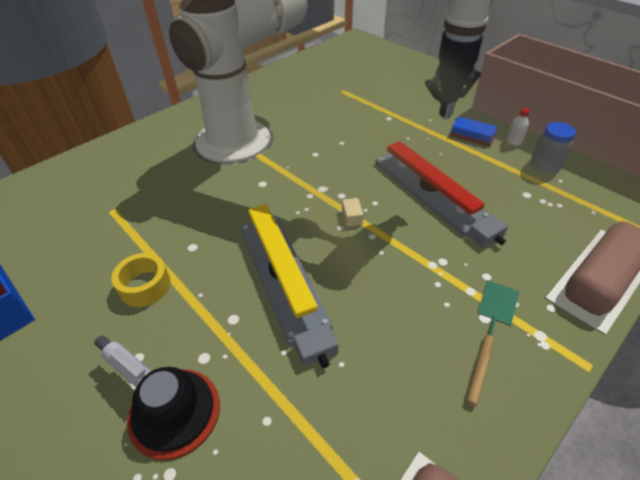

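The red bar is down. Cast onto z = 60 mm, its corners match the starting outline at both ends, so it is level. The yellow bar at (283,258), the foam at (352,213) and the sander at (172,405) have not moved; the small change at the foam is probably the arm's shadow.

```bash
python3 -c "
from workcell import job_done
print(job_done())"
```

```text
the job is handed in; nothing more can be done
None
```

I pressed the red bar down to its stop with the closed fingertips, within a few millimetres of its middle. I then lifted clear and handed the job in at about 5.7 s of the 26 s allowed.

- **Red bar:** It sank at about 10 N. At TCP height 67.9 mm the force rose to 17.5 N without further travel, so the top was at about 60 mm (limit 64 mm). After release, the scene camera's outline of the bar, cast onto z = 60 mm, lands within about 4 mm of its starting outline at both ends, so it is down and level.
- **Other objects:** The yellow bar's measured position changed by 0.3 mm. The sander's image region showed no changed pixels. The foam's showed 27, which I took to be the arm's shadow, as it looked unmoved in the picture.
- **Robot:** It ended about 150 mm above the bar with a wrist force near zero, touching nothing.

One disagreement: casting the fingertip pixel at the start height gave y about 8 to 10 mm away from the reported pose. I put this down to picking that pixel by hand, because the other views showed the tip over the middle of the bar.

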